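# Open the chime tin under the sliding hold-down

### The job

Slide the pegboard panel along its track until its slotted hold-down straddles the chime tin and covers the tin's foot on both sides, without shoving the tin along. Then, with the base held down like that, draw the tin's tight lid straight up and off, and set it down, still upright, wholly on the cork mat; leave the tin standing under the hold-down and leave the other toys alone.

Things in the scene. Friction and masses are not known exactly. Their poses are not given: they have to be found in the camera images.
- panel (a joint): travel of the white pegboard panel on its straight track, m; 0 at the end nearer the robot, grows to 0.21 as the panel moves away from the robot. About 3 N of friction; it stays where it is left.
- slot (a point): middle of the slot of the panel's flat white hold-down fork, at the shelf board's top (18 mm above the table). x: track direction, away from the robot; y: away from the upright panel; z up. Slot 110 mm wide, open towards +x, closed at x = -52 mm. Right when this point is at the tin's centre, within 20 mm along x.
- fork_tip (a point): tip of the fork's arm on the panel side (x +50, y -72 mm from slot), at mid-thickness. Two arms, 35 mm wide (y = -90 to -55 and +55 to +90 mm), 8 mm thick, run 11 to 19 mm above the shelf board, so they pass just over the tin's 8 mm foot.
- panel_face (a point): point at the top middle of the upright white pegboard panel's front face, 136 mm beside slot (towards -y of it) and 242 mm above the board; it moves with the panel. Its toys stand out up to 35 mm. Its fixed frame, 520 mm long on the same line along the right edge of the shelf board, reaches 290 mm above the table: go over it, not through.
- post (a point): centre of the top of the upright oak push post (a dowel 22 mm across, 81 mm tall) standing on the fork, behind the closed end of the slot, 68 mm towards the robot from slot and 100 mm above it; push it along the track to move the panel.
- tin: base of the chime tin, loose on the shelf board, 0.4 kg; origin at the centre of its underside. Dark wooden foot 110 mm (x) by 160 mm (y), 8 mm thick; steel plinth 78 mm square up to 22 mm; aluminium neck 66 mm square up to 95 mm, hidden in the lid. Nothing but gravity fixes it: unheld, it comes up with the lid.
- lid_mid (a point): middle (half-way up) of the tin's deep steel lid, 60 mm above its rim. Lid 78 mm square, 80 mm tall, 0.25 kg, plus an oak grip bar on top: 20 mm wide (x), 70 mm long (y), 40 mm high, from 20 to 60 mm above this point. Sprung tongues grip the neck: about 8 to 15 N to draw it straight up; clear of the neck after 75 mm.
- mat_top (a point): centre of the upper face of the square cork mat, 150 mm by 150 mm, 4 mm thick, fixed on the table; axes along its sides.
- cube_mid (a point): bystander: middle of a clear acrylic cube, 60 mm, on the shelf board
- puck: bystander: blue silicone textured puck, 76 mm across, 24 mm tall, on the shelf board; origin under it
- chime: bystander: steel chime bar 170 mm long (y) on two wooden feet, 30 mm tall; origin under it
- canister: bystander: round aluminium canister, 80 mm across, 132 mm tall; origin under it
- bowl: bystander: wooden bowl, 120 mm across, 50 mm tall; origin under it
- drum: bystander: small hand drum, 110 mm across, 47 mm tall; origin under it
- shaker_bottle: bystander: clear jar, 60 mm across, 150 mm tall; origin under it
Mind the look-alikes: they are no part of the job. What is shaped like the part that bears lid_mid but orange or purple is not meant.

How it is judged (in metres and radians):
On the way, in this order (a step that is already met when the one before it is completed fails the run):
1. the hold-down straddles the tin, its arms over the foot past the middle (slot centre within 30 mm of the tin's centre along the track) with the lid still on (x of tin in the frame of slot between -0.03 and 0.03 m and y of tin in the frame of slot between -0.02 and 0.02 m and z of lid_mid in the frame of tin below 0.09 m), for 0.2 s.
2. the lid is drawn up clear of the neck, above the tin (within 30 mm sideways), while the hold-down stays over the foot (z of lid_mid in the frame of tin above 0.152 m and horizontal distance between lid_mid and tin below 0.03 m and x of tin in the frame of slot between -0.03 and 0.03 m), for 0.02 s.
3. the lid, still in the fingers, is lowered to within 20 mm of the mat (z of lid_mid in the frame of mat_top below 0.08 m and horizontal distance between lid_mid and mat_top below 0.06 m and contact force between the fingers and lid above 0.5 N), for 0.02 s.
At the end, for the whole second after the job is handed in: The lid stands upright and at rest on the cork mat (its centre within 38 mm of the mat's centre along each side of the mat); the open tin stands level on the shelf board with the hold-down still over its foot (slot centre within 30 mm of the tin's centre along the track) (z of lid_mid in the frame of mat_top between 0.056 and 0.064 m and x of lid_mid in the frame of mat_top between -0.038 and 0.038 m and y of lid_mid in the frame of mat_top between -0.038 and 0.038 m and angle between each of lid_mid, tin's own z axis and vertical below 0.06 rad and height (world z) of tin below 0.023 m and x of tin in the frame of slot between -0.03 and 0.03 m); the robot touches nothing.
It fails at once if the tin's base is shoved, lifted or tipped (moved over 30 mm or tilted over 0.2 rad) (distance of tin from where it was at the start of the episode above 0.03 m or angle between tin's own z axis and vertical above 0.2 rad).
It fails at once if another toy is moved by more than 30 mm (distance of any of cube_mid, puck, chime, canister, bowl, drum, shaker_bottle from where it was at the start of the episode above 0.03 m).
It also fails if it takes over 64 s, if anything falls off the work surface, if the arm or the gripper's body presses on something with over 40 N, if the wrist force passes 120 N, or if a joint passes its speed limit or range.

### The arm

A 7-joint arm with a two-finger parallel gripper is mounted at the origin on the work surface. World frame = base frame: x ahead of the robot, y to its left, z up, the work surface at z = 0. Lengths are in mm, angles in rad, forces in N, time in s.
With the tool pointing down it reaches from about 400 to 875 mm from the base axis. Payload 6.5 kg.
Tool frame: the origin (TCP) lies midway between the tips of the shut fingers; the grasp point (between the pads) lies 19 mm behind it; y points along the fingers, z is the direction in which the jaws open and shut, and the axes are right-handed (so a half turn about y gives the same grasp; the last joint's range is limited). The gripper opens to 85 mm and grips with 20 to 120 N. Pads are 22 mm wide; open, the fingers measure 114 mm over their backs; the gripper's body (76 mm by 85 mm) begins 54 mm behind the grasp point. The pads swing forward as they close: fully open they stand 13 mm farther back than shut.
Start: joints at [-1.194, 0.536, -0.004, 1.538, 0.003, 1.067, -0.071], TCP at [278.501, 587.305, 231.29] pointing down, gripper open.
Joint ranges: [-2.7, 2.7], [-0.37, 2.16], [-1.27, 1.26], [0.24, 2.4], [-1.31, 4.45], [0.19, 1.91], [-2.76, 2.76]. Speed limits (rad/s): [2.39, 2.39, 3.14, 3.14, 3.14, 3.14, 3.14].

### API

Orientations are given as a unit quaternion [w, x, y, z].
In Python, from cell import env, vision, workorder, models gives the robot as it stands.
- The arm moves only by the tool carry_out, never from a script. Its argument "steps" is a list of rows, each an object with "claw": the opening, from 0 (shut) to 1 (fully open); "slide": the shift along the tool's x, y, z in cm, a list of three; "roll": the turn about the tool's y in degrees. In form: [{"claw": claw, "slide": [tx, ty, tz], "roll": roll}, ...]. A call has 1 to 10 rows; each row shifts and turns the commanded pose from where the row before left it, along the tool's axes as they then stand; what a row does not reach is not made up. A row lasts 1/10 s, in which the tool goes at most 50 mm and 8.59 degrees, less where a joint would pass 70% of its speed; a pose out of reach is approached as far as the arm can. A call is refused whole if a number of a shift passes 5 or a number of a turn 8.59, either way. A call with a gripper value outside its range is refused whole. The fingers move at their own pace and stop on an object; "force" is the grip in N (left out, the last holds). Time passes only in rows, so rows that do not move let the fingers close. It gives the time, the measured TCP pose, the force and the opening at its end, in the units of the state.
- env.get_obs(): the state, without advancing time (a new reading comes with each control period).
- vision.camera(name): name is "scene" or "top" or "wrist"; returns a dict with "pixels" (480x640x3 uint8, red, green, blue), "fx", "fy", "cx", "cy" (pixels), "extrinsics" (4x4, takes a point from camera to world coordinates); the wrist camera has in their place "hand_eye" (4x4, takes a point from camera to tool coordinates, whose origin is the TCP and whose axes are the tool frame's). Camera axes: x right, y down, z forward; pixel columns grow to the right and rows downward; lengths in mm; the calibration is good to about 2 mm. A picture is of the moment at which its call begins: read the wrist's pose just before it. There is no depth.
- workorder.hand_in(): hands the job in, once; it reports no verdict.
Trained networks look in a picture, given as the dict that the camera call returned (one of the last four; its "shot" number tells which), for a name from the list of things; names that differ only in an ending like _2 or _b are one class to them, and where a whole thing is asked for, a point or a joint stands for the part that bears it (a point fixed in the world has none). Each returns a list of dicts, best first, with "p" (0 to 1); they miss things now and then, are a little off and sometimes report something else, mostly with a low value. They report only what shows in the picture. A call takes as long as a camera call. They do not tell look-alikes from the thing itself.
- models.spot_in(picture, target): "box" ([left, top, right, bottom] in pixels, round what is visible of it).
- models.tip_of(picture, target): "location" ([column, row] in pixels: a listed point, or the origin of a listed thing).
The state is a dict: "t": time; "joint_positions": joint angles; "joint_velocities": joint speeds; "effort": joint torques, N m; "tool_pos": TCP position; "tcp_rot": TCP orientation; "force": force on the tool from outside, world axes, zero at the start; "torque": the same for the moment, N m; "width": finger opening in mm.
Only numpy, scipy, OpenCV 4.12 (cv2) and the standard library are available. Lean on these libraries where they do the work, as an engineer would, in place of code of your own. Each camera call takes 0.05 s, during which the arm holds its last target. There are 200 camera calls.

## Working session

There is one attempt and no reset: what is moved stays moved. The work goes in short steps, Python scripts to look and compute and a tool call to move; the robot and the scene stay as the last step left them, time stands still between calls to the robot, and variables do not carry over. Pictures are saved under pics/ and viewed, about 8 in all and at most 12, crops included, and the job is handed in when it is done.

Besides the shell and the picture viewer there is one more tool, called after ">>>" by a JSON object that holds its "name" and its "arguments", one argument or row to a line. carry_out: Moves the arm, as the interface text tells. Its arguments: {"type":"object","properties":{"steps":{"type":"array","items":{"type":"object","properties":{"claw":{"type":"number"},"slide":{"type":"array","items":{"type":"number"}},"roll":{"type":"number"}}}},"force":{"type":"number"}},"required":["steps"]}

```bash
ls; mkdir -p pics; python3 - <<'E'
from cell import env, vision, workorder, models
import cv2, numpy as np
o=env.get_obs(); print({k:np.round(v,3).tolist() for k,v in o.items()})
for n in ["scene","top"]:
    p=vision.camera(n); cv2.imwrite(f"pics/{n}0.png",p["pixels"][:,:,::-1])
    print(n,p["fx"],p["cx"],p["cy"],np.round(p["extrinsics"],3).tolist())
    for t in ["slot","fork_tip","panel_face","post","tin","lid_mid","mat_top"]:
        r=models.tip_of(p,t); print(t,[(np.round(a["location"],1).tolist(),round(a["p"],2)) for a in r[:4]])
E
```

```text
pics
{'t': 0.0, 'joint_positions': [-1.194, 0.537, -0.004, 1.539, 0.003, 1.067, -0.071], 'joint_velocities': [-0.0, -0.001, -0.0, -0.002, 0.001, -0.0, -0.002], 'effort': [0.001, -58.341, 1.049, -25.911, 0.012, 0.01, -0.0], 'tool_pos': [278.232, 586.74, 230.388], 'tcp_rot': [-0.689, 0.69, -0.155, 0.155], 'force': [-1.439, -0.098, -0.674], 'torque': [-0.046, -0.004, 0.008], 'width': 85.411}
scene 521.0671658926398 321.96232736280325 232.04126308847867 [[-0.861, 0.364, -0.356, 946.142], [0.509, 0.599, -0.618, 712.056], [-0.012, -0.713, -0.701, 1052.802], [0.0, 0.0, 0.0, 1.0]]
slot [([307.3, 251.3], 0.57)]
fork_tip [([280.9, 240.7], 0.74)]
panel_face [([284.4, 154.0], 0.62)]
post [([328.6, 216.1], 0.83)]
tin [([260.9, 275.9], 0.91)]
lid_mid [([254.6, 256.7], 0.85), ([333.1, 164.8], 0.67)]
mat_top [([382.7, 324.0], 0.71), ([260.5, 274.3], 0.69)]
top 557.6308568921366 313.0489032276206 235.79056597165746 [[-0.005, -0.992, 0.125, 335.322], [-1.0, 0.004, -0.007, -15.245], [0.006, -0.125, -0.992, 1849.262], [0.0, 0.0, 0.0, 1.0]]
slot [([172.6, 291.4], 0.19)]
fork_tip [([370.2, 240.7], 0.72)]
panel_face [([402.3, 255.3], 0.71)]
post [([354.2, 277.1], 0.94)]
tin [([345.3, 210.4], 0.58), ([172.0, 292.9], 0.2)]
lid_mid [([466.7, 279.1], 0.84), ([352.8, 275.9], 0.74), ([431.3, 324.7], 0.7)]
mat_top [([260.1, 267.5], 0.77), ([349.6, 210.1], 0.17)]
```

View pics/scene0.png

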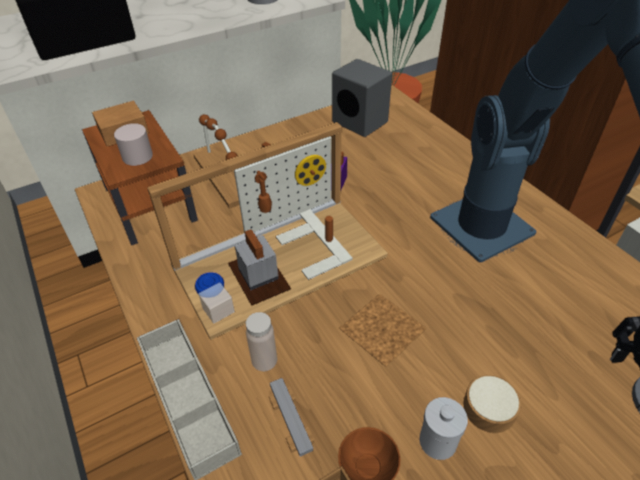

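View pics/top0.png

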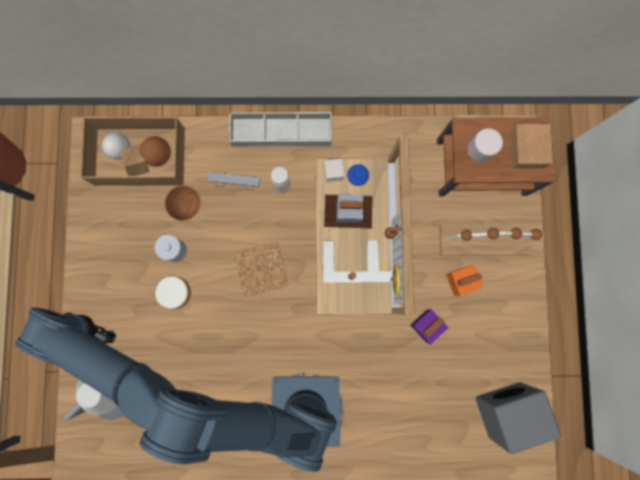

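The scene view shows the grey lid with oak bar at (257,262), the post at (329,228) and the mat at (382,328). In the top view these are at (349,207), (352,276) and (261,269). There are three lid candidates in the top view: grey at (349,207) on its dark foot on the board, orange at (465,280) and purple at (430,326). The steel-grey one fits the description. Next I triangulate and confirm in a crop.

```bash
cat > h.py <<'E'
from cell import env, vision, workorder, models
import cv2, numpy as np
def ray(p,uv,E=None):
    E=p["extrinsics"] if E is None else E; E=np.array(E)
    d=E[:3,:3]@np.array([(uv[0]-p["cx"])/p["fx"],(uv[1]-p["cy"])/p["fy"],1]); return E[:3,3],d/np.linalg.norm(d)
def atz(p,uv,z,E=None):
    o,d=ray(p,uv,E); return o+d*(z-o[2])/d[2]
def tri(rs):
    A=sum(np.eye(3)-np.outer(d,d) for o,d in rs); b=sum((np.eye(3)-np.outer(d,d))@o for o,d in rs); return np.linalg.solve(A,b)
def proj(p,X,E=None):
    E=p["extrinsics"] if E is None else E; c=np.linalg.inv(np.array(E))@np.r_[X,1]; return np.array([p["fx"]*c[0]/c[2]+p["cx"],p["fy"]*c[1]/c[2]+p["cy"]])
E
python3 - <<'E'
from h import *
s=vision.camera("scene"); t=vision.camera("top")
Z=dict(slot=18,fork_tip=33,panel_face=260,post=118,tin=18,lid_mid=18+75,mat_top=4)
for n in Z:
    for q,p in (("s",s),("t",t)):
        for a in models.tip_of(p,n)[:3]: print(n,q,round(a["p"],2),np.round(a["location"],1),np.round(atz(p,a["location"],Z[n]),0))
        for a in models.spot_in(p,n)[:1]: print("   box",np.round(a["box"],0))
a=cv2.resize(s["pixels"][130:370,170:430,::-1],None,fx=2,fy=2,interpolation=2)
a=cv2.resize(s["pixels"][200:320,200:400,::-1],(800,480),interpolation=cv2.INTER_CUBIC);
cv2.imwrite("pics/c1.png",a)
a=cv2.resize(t["pixels"][180:320,230:430,::-1],(800,560),interpolation=cv2.INTER_CUBIC);cv2.imwrite("pics/c2.png",a)
E
```

```text
slot s 0.69 [330.2 217.2] [ 369. -241.   18.]
slot s 0.6 [306.7 252.4] [ 497. -154.   18.]
   box [233. 137. 354. 280.]
slot t 0.27 [174.  291.8] [384. 427.  18.]
   box [323. 212. 406. 305.]
fork_tip s 0.9 [277.5 242.4] [ 553. -215.   33.]
fork_tip s 0.32 [210.3 286.9] [ 771. -163.   33.]
fork_tip s 0.31 [384.7 324.5] [460. 158.  33.]
   box [233. 140. 354. 278.]
fork_tip t 0.58 [371.9 240.2] [ 549. -221.   33.]
   box [321. 212. 404. 306.]
panel_face s 0.77 [285.3 153.3] [ 477. -284.  260.]
panel_face s 0.64 [383.3 323.5] [569. 278. 260.]
   box [234. 139. 353. 279.]
panel_face t 0.56 [401.8 253.9] [ 482. -280.  260.]
   box [323. 212. 404. 303.]
post s 0.64 [332.4 215.5] [ 416. -151.  118.]
   box [235. 137. 353. 279.]
post t 0.87 [354.1 277.1] [ 424. -154.  118.]
   box [324. 212. 402. 304.]
tin s 0.6 [261.3 276. ] [ 640. -142.   18.]
tin s 0.59 [490.7 410.6] [390. 442.  18.]
   box [232. 260. 291. 304.]
tin t 0.57 [346.4 208.8] [ 656. -140.   18.]
   box [323. 194. 373. 226.]
lid_mid s 0.69 [255.  254.1] [ 644. -154.   93.]
lid_mid s 0.49 [331.3 164.7] [ 287. -369.   93.]
lid_mid s 0.31 [290.6 416. ] [769. 271.  93.]
   box [339. 156. 348. 189.]
lid_mid t 0.98 [431.8 327. ] [ 269. -396.   93.]
lid_mid t 0.63 [465.2 280.3] [ 413. -506.   93.]
lid_mid t 0.56 [349.3 207. ] [ 649. -144.   93.]
   box [413. 310. 447. 344.]
mat_top s 0.85 [382.6 322.4] [447. 135.   4.]
   box [342. 291. 422. 365.]
mat_top t 0.66 [261.2 269.5] [456. 144.   4.]
mat_top t 0.53 [402.7 253.1] [ 508. -326.    4.]
mat_top t 0.43 [283.4 188.2] [730.  71.   4.]
   box [235. 242. 288. 296.]
```

View pics/c2.png

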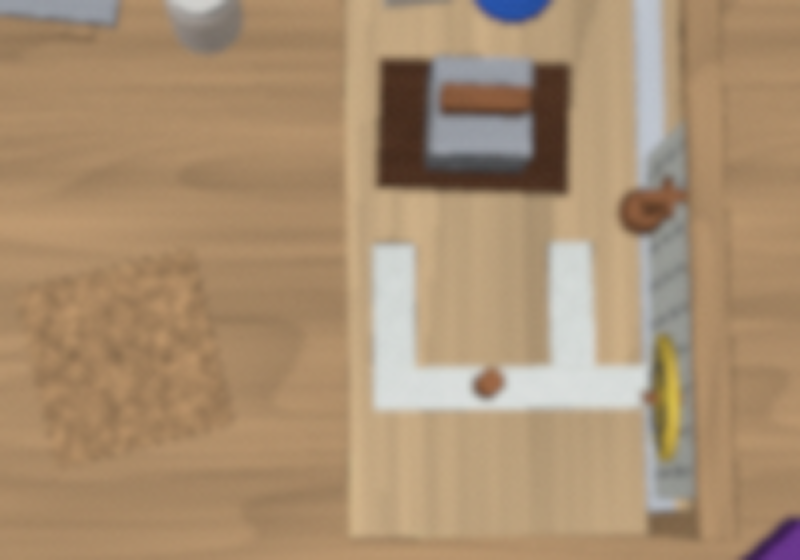

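View pics/c1.png

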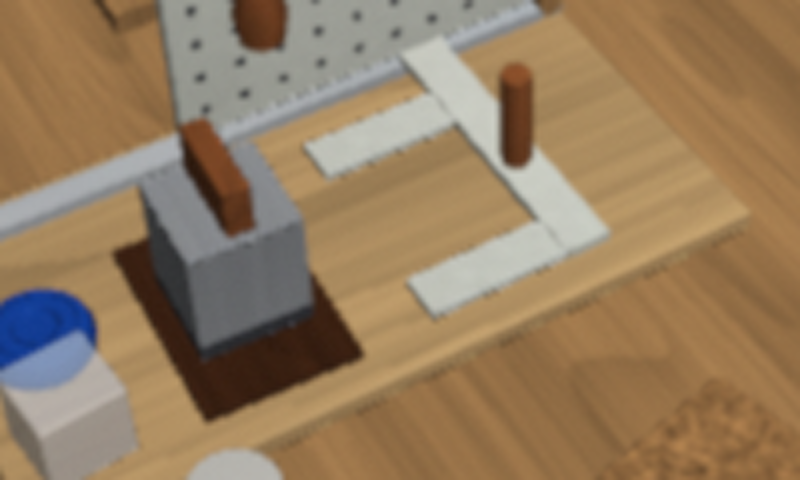

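The crops confirm the target: grey steel lid with an oak bar on the dark foot, fork behind it with its slot open towards the tin, and no orange or purple. Now I measure the corners I picked.

```bash
python3 - <<'E'
from h import *
s=vision.camera("scene"); t=vision.camera("top")
c2=lambda u,v:((u+.5)/4-.5+230,(v+.5)/4-.5+180); c1=lambda u,v:((u+.5)/4-.5+200,(v+.5)/4-.5+200)
def T(name,pts,z):
    q=np.array([atz(t,c2(*a),z) for a in pts]); print("top",name,np.round(q[:,:2],0).tolist(),"mean",np.round(q.mean(0),1))
    return q
def S(name,pts,z):
    q=np.array([atz(s,c1(*a),z) for a in pts]); print("scn",name,np.round(q[:,:2],0).tolist(),"mean",np.round(q.mean(0),1))
T("foot",[(380,60),(570,64),(567,192),(378,185)],26)
T("tips",[(371,242),(413,242),(550,242),(592,242)],37)
T("forkback",[(374,410),(650,409)],37)
T("post",[(491,378)],118)
T("lidtop",[(432,58),(533,58),(533,158),(427,155)],113)
T("bartop",[(442,83),(531,86),(531,108),(442,106)],153)
q=T("mat",[(18,290),(190,250),(235,420),(62,468)],4); print(np.degrees(np.arctan2(*(q[0]-q[3])[1::-1])),np.degrees(np.arctan2(*(q[1]-q[2])[1::-1])))
T("rail/boardedge",[(347,60),(347,530)],18)
S("foot",[(113,255),(208,420),(362,354)],26)
S("tips",[(304,148),(328,178),(408,285),(436,316)],37)
S("post",[(516,71)],118)
S("bar",[(181,122),(205,119),(251,183),(232,190)],153)
S("lidtop",[(140,182),(190,262),(304,213)],113)
S("boardedge",[(749,213),(220,450)],18)
E
```

```text
top foot [[703.0, -67.0], [699.0, -225.0], [591.0, -221.0], [598.0, -65.0]] mean [ 647.7 -144.6   26. ]
top tips [[549.0, -58.0], [549.0, -93.0], [549.0, -205.0], [548.0, -239.0]] mean [ 548.8 -148.9   37. ]
top forkback [[412.0, -60.0], [412.0, -284.0]] mean [ 411.9 -171.8   37. ]
top post [[433.0, -149.0]] mean [ 432.9 -148.9  118. ]
top lidtop [[687.0, -106.0], [686.0, -186.0], [606.0, -185.0], [609.0, -101.0]] mean [ 647.1 -144.5  113. ]
top bartop [[659.0, -111.0], [656.0, -180.0], [639.0, -180.0], [641.0, -111.0]] mean [ 648.8 -145.7  153. ]
top mat [[514.0, 234.0], [547.0, 91.0], [406.0, 54.0], [367.0, 196.0]] mean [458.6 143.9   4. ]
14.472612398661552 14.865449768151162
top rail/boardedge [[705.0, -40.0], [316.0, -38.0]] mean [510.1 -38.8  18. ]
scn foot [[699.0, -221.0], [703.0, -64.0], [597.0, -60.0]] mean [ 666.3 -115.    26. ]
scn tips [[549.0, -234.0], [548.0, -200.0], [548.0, -87.0], [546.0, -55.0]] mean [ 547.7 -144.3   37. ]
scn post [[428.0, -150.0]] mean [ 428.4 -150.3  118. ]
scn bar [[649.0, -186.0], [635.0, -181.0], [635.0, -116.0], [647.0, -117.0]] mean [ 641.6 -150.1  153. ]
scn lidtop [[681.0, -190.0], [682.0, -112.0], [604.0, -113.0]] mean [ 655.7 -138.4  113. ]
scn boardedge [[311.0, -39.0], [705.0, -45.0]] mean [507.9 -41.9  18. ]
```

```bash
cat >> h.py <<'E'
from scipy.spatial.transform import Rotation as R
def state():
    o=env.get_obs(); q=o["tcp_rot"]; M=R.from_quat([q[1],q[2],q[3],q[0]]).as_matrix()
    return o,np.array(o["tool_pos"]),M
def show():
    o,p,M=state(); print("t",round(o["t"],2),"p",np.round(p,1),"w",round(float(o["width"]),1),"F",np.round(o["force"],1),"q",np.round(o["joint_positions"],2))
    print("jaw axis yaw",np.degrees(np.arctan2(M[1,2],M[0,2])).round(2),"x-axis yaw",np.degrees(np.arctan2(M[1,0],M[0,0])).round(2),"y",np.round(M[:,1],3))
    return o,p,M
def go(target,M,p): print("slide cm to",target,np.round(M.T@(np.array(target)-p)/10,2))
E
python3 - <<'E'
from h import *
show()
E
```

```text
t 2.4 p [278.5 587.3 231.3] w 85.2 F [0.1 0.1 0.4] q [-1.19  0.54 -0.    1.54  0.    1.07 -0.07]
jaw axis yaw 64.63 x-axis yaw -25.37 y [ 0. -0. -1.]
```

>>> {"name": "carry_out", "arguments": {
  "steps": [
    {"claw": 1, "roll": -8.45, "slide": [0, 0, 0]},
    {"claw": 1, "roll": -8.45, "slide": [0, 0, 0]},
    {"claw": 1, "roll": -8.45, "slide": [0, 0, 0]},
    {"claw": 1, "slide": [2.6, 0, -4.2]},
    {"claw": 1, "slide": [2.6, 0, -4.2]},
    {"claw": 1, "slide": [2.6, 0, -4.2]},
    {"claw": 1, "slide": [2.6, 0, -4.2]},
    {"claw": 1, "slide": [2.6, 0, -4.2]},
    {"claw": 1, "slide": [2.6, 0, -4.2]},
    {"claw": 1, "slide": [2.6, 0, -4.2]}
  ]
}}

```text
$.steps[3]: bad value
```

>>> {"name": "carry_out", "arguments": {
  "steps": [
    {"claw": 1, "slide": [0, 0, -4.4]},
    {"claw": 1, "slide": [0, 0, -4.4]},
    {"claw": 1, "slide": [0, 0, -4.4]},
    {"claw": 1, "slide": [0, 0, -4.4]},
    {"claw": 1, "slide": [0, 0, -4.4]},
    {"claw": 1, "slide": [0, 0, -4.4]},
    {"claw": 1, "slide": [0, 0, -4.4]},
    {"claw": 1, "slide": [0, 0, -4.4]},
    {"claw": 1, "slide": [0, 0, -4.4]},
    {"claw": 1, "slide": [0, 0, -4.4]}
  ]
}}

```text
$.steps[0]: bad value
```

```bash
python3 - <<'E'
from h import *
o,p,M=show(); go([430.5,-149,85],M,p)
w=vision.camera("wrist"); E=np.eye(4); E[:3,:3]=M; E[:3,3]=p; W=E@np.array(w["hand_eye"])
cv2.imwrite("pics/w1.png",w["pixels"][:,:,::-1])
for a in models.tip_of(w,"post")[:2]: print(a["p"],a["location"],atz(w,a["location"],118,W))
print(proj(w,[430.5,-149,118],W))
E
```

```text
t 2.4 p [278.5 587.3 231.3] w 85.2 F [0.1 0.1 0.4] q [-1.19  0.54 -0.    1.54  0.    1.07 -0.07]
jaw axis yaw 64.63 x-axis yaw -25.37 y [ 0. -0. -1.]
slide cm to [430.5, -149, 85] [ 45.28  14.63 -60.02]
[-177.26226413  588.03299834]
```

View pics/w1.png

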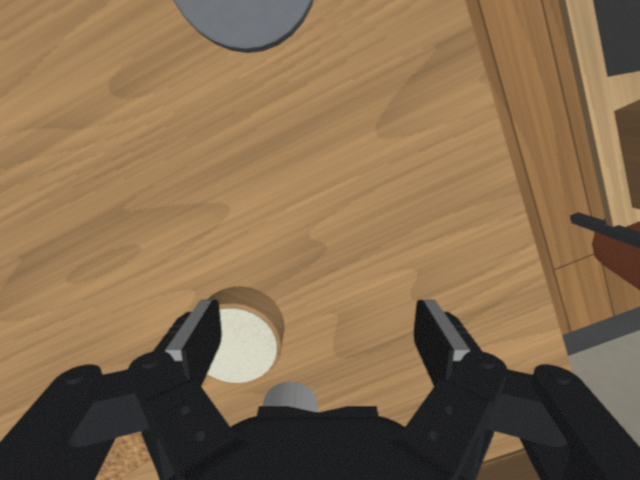

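The calls were refused because every row needs a roll value. The wrist view only shows the start area (5 pictures viewed so far). I'll resend.

>>> {"name": "carry_out", "arguments": {
  "steps": [
    {"claw": 1, "roll": -8.45, "slide": [0, 0, 0]},
    {"claw": 1, "roll": -8.45, "slide": [0, 0, 0]},
    {"claw": 1, "roll": -8.45, "slide": [0, 0, 0]},
    {"claw": 1, "roll": 0, "slide": [2.6, 0, -4.2]},
    {"claw": 1, "roll": 0, "slide": [2.6, 0, -4.2]},
    {"claw": 1, "roll": 0, "slide": [2.6, 0, -4.2]},
    {"claw": 1, "roll": 0, "slide": [2.6, 0, -4.2]},
    {"claw": 1, "roll": 0, "slide": [2.6, 0, -4.2]},
    {"claw": 1, "roll": 0, "slide": [2.6, 0, -4.2]},
    {"claw": 1, "roll": 0, "slide": [2.6, 0, -4.2]}
  ]
}}

```text
t: 3.5
tool_pos: [461.3, 291.5, 231.6]
tcp_rot: [0.707, -0.707, -0.0, -0.0]
force: [0.2, -0.5, 0.5]
width: 85.4
```

>>> {"name": "carry_out", "arguments": {
  "steps": [
    {"claw": 1, "roll": 0, "slide": [0, 0, -4.4]},
    {"claw": 1, "roll": 0, "slide": [0, 0, -4.4]},
    {"claw": 1, "roll": 0, "slide": [0, 0, -4.4]},
    {"claw": 1, "roll": 0, "slide": [0, 0, -4.4]},
    {"claw": 1, "roll": 0, "slide": [0, 0, -4.4]},
    {"claw": 1, "roll": 0, "slide": [0, 0, -4.4]},
    {"claw": 1, "roll": 0, "slide": [0, 0, -4.4]},
    {"claw": 1, "roll": 0, "slide": [0, 0, -4.4]},
    {"claw": 1, "roll": 0, "slide": [-1.5, 0, -4.4]},
    {"claw": 1, "roll": 0, "slide": [-1.5, 0, -4.4]}
  ]
}}

```text
t: 4.5
tool_pos: [429.9, -148.5, 231.6]
tcp_rot: [-0.707, 0.707, 0.0, 0.0]
force: [0.7, -1.3, -0.4]
width: 85.3
```

```bash
python3 - <<'E'
from h import *
o,p,M=show(); go([430.5,-149,85],M,p)
w=vision.camera("wrist"); E=np.eye(4); E[:3,:3]=M; E[:3,3]=p; W=E@np.array(w["hand_eye"])
cv2.imwrite("pics/w2.png",w["pixels"][:,:,::-1])
for a in models.tip_of(w,"post")[:2]: print(a["p"],a["location"],atz(w,a["location"],118,W))
print(proj(w,[430.5,-149,118],W))
E
```

```text
t 4.5 p [ 429.9 -148.5  231.6] w 85.3 F [ 0.7 -1.3 -0.4] q [ 0.04  0.2   0.22  2.04 -0.06  0.9   1.86]
jaw axis yaw 89.99 x-axis yaw -0.01 y [ 0.001 -0.    -1.   ]
slide cm to [430.5, -149, 85] [ 0.05 14.66 -0.05]
0.69 [314.7, 229.4] [ 428.50282506 -150.16465481  118.        ]
[316.16349336 231.79440211]
```

View pics/w2.png

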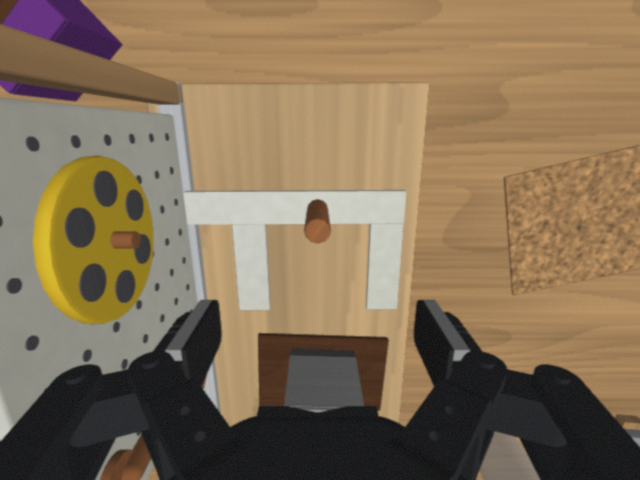

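The wrist view shows the post top at (317,232), within a few mm of the triangulated point. I descend and grip it with the jaws along y.

>>> {"name": "carry_out", "arguments": {
  "steps": [
    {"claw": 1, "roll": 0, "slide": [0, 4.5, 0]},
    {"claw": 1, "roll": 0, "slide": [0, 4.5, 0]},
    {"claw": 1, "roll": 0, "slide": [0, 3, 0]},
    {"claw": 1, "roll": 0, "slide": [0, 2.5, 0]},
    {"claw": 0, "roll": 0, "slide": [0, 0, 0]},
    {"claw": 0, "roll": 0, "slide": [0, 0, 0]},
    {"claw": 0, "roll": 0, "slide": [0, 0, 0]},
    {"claw": 0, "roll": 0, "slide": [0, 0, 0]},
    {"claw": 0, "roll": 0, "slide": [0, 0, 0]},
    {"claw": 0, "roll": 0, "slide": [0, 0, 0]}
  ],
  "force": 40
}}

```text
t: 5.6
tool_pos: [431.6, -148.8, 87.9]
tcp_rot: [-0.706, 0.708, 0.001, 0.002]
force: [-0.5, -4.7, 6.4]
width: 21.0
```

Gripped (21 mm). I slide forward 130 mm and check before finishing.

>>> {"name": "carry_out", "arguments": {
  "steps": [
    {"claw": 0, "roll": 0, "slide": [0.7, 0, 0]},
    {"claw": 0, "roll": 0, "slide": [1.3, 0, 0]},
    {"claw": 0, "roll": 0, "slide": [1.5, 0, 0]},
    {"claw": 0, "roll": 0, "slide": [1.5, 0, 0]},
    {"claw": 0, "roll": 0, "slide": [1.5, 0, 0]},
    {"claw": 0, "roll": 0, "slide": [1.5, 0, 0]},
    {"claw": 0, "roll": 0, "slide": [1.5, 0, 0]},
    {"claw": 0, "roll": 0, "slide": [1.5, 0, 0]},
    {"claw": 0, "roll": 0, "slide": [1.3, 0, 0]},
    {"claw": 0, "roll": 0, "slide": [0.7, 0, 0]}
  ]
}}

```text
t: 6.6
tool_pos: [561.5, -148.1, 87.9]
tcp_rot: [-0.707, 0.708, 0.0, 0.001]
force: [-4.1, -2.3, 8.5]
width: 20.7
```

```bash
python3 - <<'E'
from h import *
o,p,M=show()
t=vision.camera("top"); s=vision.camera("scene")
a=cv2.resize(t["pixels"][170:290,260:420,::-1],(800,600),interpolation=cv2.INTER_CUBIC)
b=cv2.resize(s["pixels"][200:320,200:360,::-1],(800,600),interpolation=cv2.INTER_CUBIC)
cv2.imwrite("pics/d1.png",np.vstack([cv2.resize(a,(400,300)),cv2.resize(b,(400,300))]))
E
```

```text
t 6.6 p [ 561.5 -148.1   87.9] w 20.7 F [-4.1 -2.3  8.5] q [ 0.05  0.61  0.18  1.83 -0.16  0.7   1.88]
jaw axis yaw 89.94 x-axis yaw -0.06 y [ 0.002 -0.002 -1.   ]
```

View pics/d1.png

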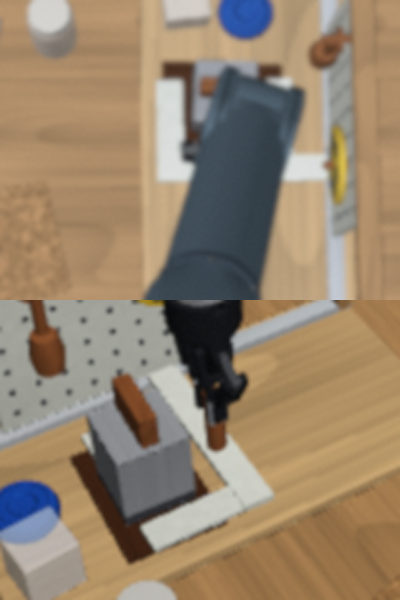

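The arms now slide over the foot and the tin has not been shoved (7 pictures viewed). I move the last 18 mm, release and rise.

>>> {"name": "carry_out", "arguments": {
  "steps": [
    {"claw": 0, "roll": 0, "slide": [0.5, 0, 0]},
    {"claw": 0, "roll": 0, "slide": [0.8, 0, 0]},
    {"claw": 0, "roll": 0, "slide": [0.5, 0, 0]},
    {"claw": 0, "roll": 0, "slide": [0, 0, 0]},
    {"claw": 0, "roll": 0, "slide": [0, 0, 0]},
    {"claw": 1, "roll": 0, "slide": [0, 0, 0]},
    {"claw": 1, "roll": 0, "slide": [0, 0, 0]},
    {"claw": 1, "roll": 0, "slide": [0, 0, 0]},
    {"claw": 1, "roll": 0, "slide": [0, 0, 0]},
    {"claw": 1, "roll": 0, "slide": [0, 0, 0]}
  ]
}}

```text
t: 7.7
tool_pos: [578.1, -146.6, 86.1]
tcp_rot: [0.707, -0.707, 0.0, 0.0]
force: [-0.7, 0.4, 0.5]
width: 85.6
```

>>> {"name": "carry_out", "arguments": {
  "steps": [
    {"claw": 1, "roll": 0, "slide": [0, -2, 0]},
    {"claw": 1, "roll": 0, "slide": [0, -4.5, 0]},
    {"claw": 1, "roll": 0, "slide": [0, -4.5, 0]},
    {"claw": 1, "roll": 0, "slide": [0, -4.5, 0]},
    {"claw": 0.7, "roll": 8.5, "slide": [0, -3, 0]},
    {"claw": 0.7, "roll": 8.5, "slide": [0, 0, 0]},
    {"claw": 0.7, "roll": 8.5, "slide": [0, 0, 0]},
    {"claw": 0.7, "roll": 8.5, "slide": [0, 0, 0]},
    {"claw": 0.7, "roll": 8.5, "slide": [0, 0, 0]},
    {"claw": 0.7, "roll": 8.5, "slide": [0, 0, 0]}
  ]
}}

```text
t: 8.7
tool_pos: [578.1, -146.7, 271.2]
tcp_rot: [0.637, -0.637, 0.307, -0.306]
force: [0.3, 0.9, 0.3]
width: 59.7
```

>>> {"name": "carry_out", "arguments": {
  "steps": [
    {"claw": 0.7, "roll": 8.5, "slide": [0, 0, 0]},
    {"claw": 0.7, "roll": 8.5, "slide": [0, 0, 0]},
    {"claw": 0.7, "roll": 8.5, "slide": [0, 0, 0]},
    {"claw": 0.7, "roll": 8.5, "slide": [0, 0, 0]},
    {"claw": 0.7, "roll": 5, "slide": [0, 0, 0]}
  ]
}}

```text
t: 9.2
tool_pos: [578.1, -146.6, 271.1]
tcp_rot: [0.499, -0.499, 0.501, -0.501]
force: [-0.0, 0.2, 0.9]
width: 60.1
```

```bash
python3 - <<'E'
from h import *
o,p,M=show()
go([648,-146,230],M,p)
t=vision.camera("top"); s=vision.camera("scene")
w=vision.camera("wrist"); E=np.eye(4); E[:3,:3]=M; E[:3,3]=p; W=E@np.array(w["hand_eye"])
np.save("W2.npy",W)
cv2.imwrite("pics/w3.png",w["pixels"][:,:,::-1]); cv2.imwrite("pics/s3.png",s["pixels"][:,:,::-1]); cv2.imwrite("pics/t3.png",t["pixels"][:,:,::-1])
for n,z in (("tin",18),("lid_mid",93),("slot",18),("post",118),("fork_tip",33)):
    for q,pp,EE in (("w",w,W),("s",s,None),("t",t,None)):
        for a in models.tip_of(pp,n)[:2]: print(n,q,round(a["p"],2),np.round(a["location"],1),np.round(atz(pp,a["location"],z,EE),0))
print(proj(w,[648,-145,153],W))
E
```

```text
t 9.2 p [ 578.1 -146.6  271.1] w 60.1 F [-0.   0.2  0.9] q [-0.24  0.45  0.57  1.67 -0.27  1.1   0.4 ]
jaw axis yaw -0.32 x-axis yaw -90.32 y [-0.  0. -1.]
slide cm to [648, -146, 230] [-0.1   4.11  6.99]
tin s 0.62 [261.4 274.4] [ 637. -146.   18.]
tin t 0.53 [346.2 210.9] [ 649. -139.   18.]
lid_mid w 0.93 [387.2 215.3] [ 648. -149.   93.]
lid_mid w 0.67 [ 82.2 393.3] [ 300. -363.   93.]
lid_mid s 0.65 [333.6 165.1] [ 282. -364.   93.]
lid_mid s 0.39 [271.4 161.6] [ 434. -478.   93.]
lid_mid t 0.67 [358.6 174.5] [ 755. -175.   93.]
lid_mid t 0.66 [350.7 208. ] [ 646. -148.   93.]
slot w 0.21 [410.5 257.8] [ 697. -223.   18.]
slot s 0.17 [280.7 236.8] [ 529. -244.   18.]
post w 0.6 [315.9 220. ] [ 578. -146.  118.]
post s 0.77 [279.2 236. ] [ 572. -156.  118.]
post s 0.22 [215.9 300.9] [790. -46. 118.]
post t 0.73 [281.5 186. ] [713.  72. 118.]
fork_tip w 0.89 [410.5 259.3] [ 693. -219.   33.]
fork_tip s 0.94 [229.4 262.6] [ 696. -215.   33.]
[401.76136506 229.19254499]
```

View pics/w3.png

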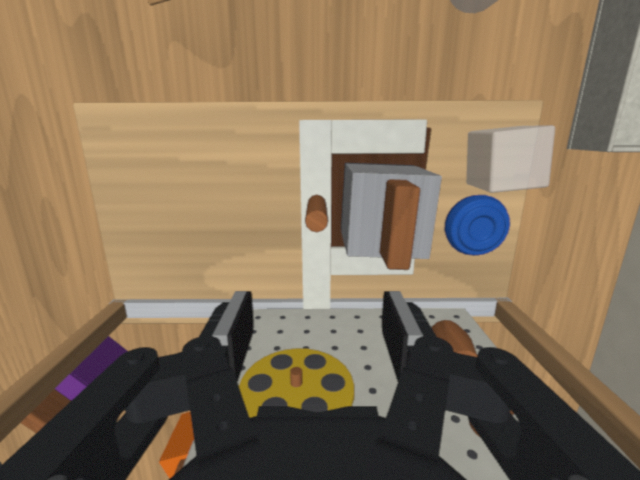

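Seen from the wrist, the fork straddles the tin: tips at (425,121) and (413,274), post at (316,220), bar top centre about (402,226) where I predicted (402,229). Next: bar yaw and centre.

```bash
python3 - <<'E'
from h import *
w=vision.camera("wrist"); W=np.load("W2.npy")
f=lambda l,z:print(z,[np.round(atz(w,a,z,W)[:2],0).tolist() for a in l])
f([(391,180),(418,182),(411,269),(386,268)],153)
f([(425,121),(413,274)],37); f([(431,128)],26)
f([(347,165),(439,175),(432,258),(344,250)],113)
E
```

```text
153 [[637.0, -105.0], [658.0, -107.0], [658.0, -180.0], [637.0, -179.0]]
37 [[694.0, -60.0], [696.0, -237.0]]
26 [[705.0, -67.0]]
113 [[606.0, -98.0], [688.0, -107.0], [690.0, -186.0], [605.0, -177.0]]
```

>>> {"name": "carry_out", "arguments": {
  "steps": [
    {"claw": 0.7, "roll": 0, "slide": [-0.2, 0, 3.5]},
    {"claw": 0.7, "roll": 0, "slide": [0, 0, 3.5]},
    {"claw": 0.7, "roll": 0, "slide": [0, 4.5, 0]},
    {"claw": 0.7, "roll": 0, "slide": [0, 4.5, 0]},
    {"claw": 0.7, "roll": 0, "slide": [0, 4.2, 0]},
    {"claw": 0.7, "roll": 0, "slide": [0, 2, 0]},
    {"claw": 0.7, "roll": 0, "slide": [0, 0, 0]}
  ]
}}

```text
t: 10.85
tool_pos: [647.2, -144.7, 117.5]
tcp_rot: [0.499, -0.501, 0.501, -0.499]
force: [-0.2, -0.7, -0.2]
width: 59.9
```

>>> {"name": "carry_out", "arguments": {
  "steps": [
    {"claw": 0, "roll": 0, "slide": [0, 0, 0]},
    {"claw": 0, "roll": 0, "slide": [0, 0, 0]},
    {"claw": 0, "roll": 0, "slide": [0, 0, 0]},
    {"claw": 0, "roll": 0, "slide": [0, 0, 0]},
    {"claw": 0, "roll": 0, "slide": [0, 0, 0]},
    {"claw": 0, "roll": 0, "slide": [0, 0, 0]}
  ],
  "force": 90
}}

```text
t: 11.45
tool_pos: [647.0, -145.2, 120.6]
tcp_rot: [0.499, -0.5, 0.501, -0.499]
force: [-7.2, 1.2, 10.1]
width: 19.1
```

>>> {"name": "carry_out", "arguments": {
  "steps": [
    {"claw": 0, "roll": 0, "slide": [0, -0.5, 0]},
    {"claw": 0, "roll": 0, "slide": [0, -0.5, 0]},
    {"claw": 0, "roll": 0, "slide": [0, -0.5, 0]},
    {"claw": 0, "roll": 0, "slide": [0, -0.8, 0]},
    {"claw": 0, "roll": 0, "slide": [0, -0.8, 0]},
    {"claw": 0, "roll": 0, "slide": [0, -0.8, 0]},
    {"claw": 0, "roll": 0, "slide": [0, -0.8, 0]},
    {"claw": 0, "roll": 0, "slide": [0, -0.8, 0]},
    {"claw": 0, "roll": 0, "slide": [0, -0.8, 0]},
    {"claw": 0, "roll": 0, "slide": [0, -0.8, 0]}
  ]
}}

```text
t: 12.45
tool_pos: [648.0, -144.8, 190.9]
tcp_rot: [0.5, -0.5, 0.5, -0.5]
force: [-1.5, -0.9, -13.4]
width: 19.0
```

>>> {"name": "carry_out", "arguments": {
  "steps": [
    {"claw": 0, "roll": 0, "slide": [0, -0.8, 0]},
    {"claw": 0, "roll": 0, "slide": [0, -0.8, 0]},
    {"claw": 0, "roll": 0, "slide": [0, -0.8, 0]},
    {"claw": 0, "roll": 0, "slide": [0, -0.8, 0]},
    {"claw": 0, "roll": 0, "slide": [0, -0.8, 0]},
    {"claw": 0, "roll": 0, "slide": [0, -0.8, 0]},
    {"claw": 0, "roll": 0, "slide": [0, 0, 0]},
    {"claw": 0, "roll": 0, "slide": [0, 0, 0]}
  ]
}}

```text
t: 13.25
tool_pos: [648.3, -144.8, 238.3]
tcp_rot: [-0.5, 0.5, -0.5, 0.5]
force: [-0.8, 0.1, -3.0]
width: 18.7
```

```bash
python3 - <<'E'
from h import *
o,p,M=show(); go([459,144,231],M,p)
s=vision.camera("scene"); t=vision.camera("top")
cv2.imwrite("pics/s4.png",cv2.resize(s["pixels"][150:330,180:420,::-1],(800,600),interpolation=2))
E
```

```text
t 13.25 p [ 648.3 -144.8  238.3] w 18.7 F [-0.8  0.1 -3. ] q [-0.2   0.6   0.54  1.51 -0.33  1.12  0.41]
jaw axis yaw -0.02 x-axis yaw -90.02 y [ 0.  0. -1.]
slide cm to [459, 144, 231] [-28.87   0.73 -18.94]
```

View pics/s4.png

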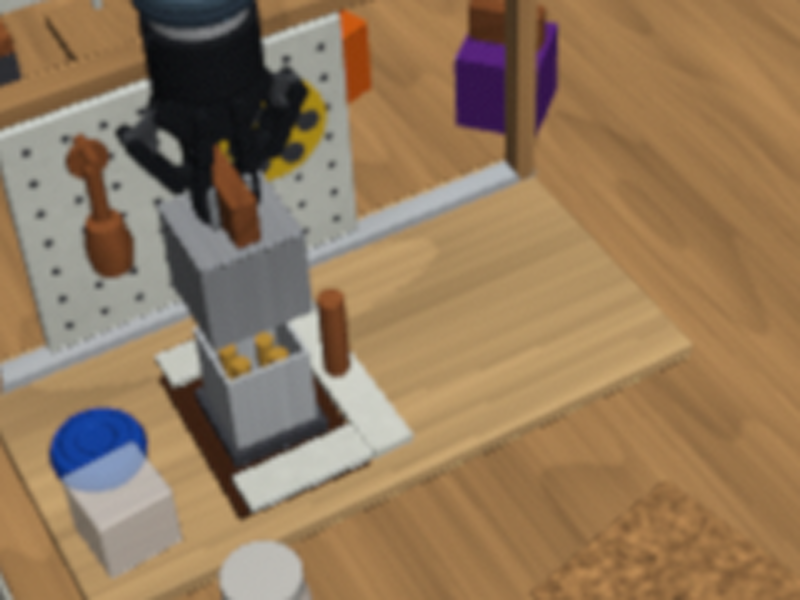

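The lid is clear above the open tin, and the fork still covers the foot (9 pictures viewed). I carry it to the mat.

>>> {"name": "carry_out", "arguments": {
  "steps": [
    {"claw": 0, "roll": 0, "slide": [-2, 0, -1.3]},
    {"claw": 0, "roll": 0, "slide": [-3.2, 0, -2.1]},
    {"claw": 0, "roll": 0, "slide": [-3.2, 0, -2.2]},
    {"claw": 0, "roll": 0, "slide": [-3.3, 0, -2.2]},
    {"claw": 0, "roll": 0, "slide": [-3.3, 0, -2.2]},
    {"claw": 0, "roll": 0, "slide": [-3.3, 0, -2.2]},
    {"claw": 0, "roll": 0, "slide": [-3.3, 0, -2.2]},
    {"claw": 0, "roll": 0, "slide": [-3.2, 0, -2.1]},
    {"claw": 0, "roll": 0, "slide": [-2.2, 0, -1.6]},
    {"claw": 0, "roll": 0, "slide": [-1.7, 0, -1.1]}
  ]
}}

```text
t: 14.35
tool_pos: [454.7, 143.9, 238.1]
tcp_rot: [-0.5, 0.501, -0.5, 0.499]
force: [0.5, 0.1, -2.9]
width: 19.3
```

```bash
python3 - <<'E'
from h import *
o,p,M=show()
s=vision.camera("scene"); t=vision.camera("top")
a=s["pixels"][200:380,300:460,::-1]; b=t["pixels"][210:330,200:320,::-1]
cv2.imwrite("pics/s5.png",np.hstack([cv2.resize(a,(480,540),interpolation=2)[:480,:400],cv2.resize(b,(400,480),interpolation=2)]))
for c in [(384.,533),(530,91),(388,54)]: pass
# lid centre axis points projected for check
print("s mat corners",[proj(s,[x,y,4]).round() for x,y in [(514,234),(547,91),(406,54),(367,196)]], "lid rim corners if centred at tcp",[proj(s,[p[0]+i,p[1]+j,p[2]-87.6]).round() for i,j in[(39,39),(39,-39),(-39,-39),(-39,39)]])
E
```

```text
t 14.35 p [454.7 143.9 238.1] w 19.3 F [ 0.5  0.1 -2.9] q [-0.84  0.25  0.52  2.   -0.15  0.93 -0.24]
jaw axis yaw 0.1 x-axis yaw -89.9 y [-0.001  0.    -1.   ]
s mat corners [array([384., 366.]), array([338., 327.]), array([378., 293.]), array([425., 326.])] lid rim corners if centred at tcp [array([383., 307.]), array([363., 283.]), array([391., 270.]), array([412., 292.])]
```

View pics/s5.png

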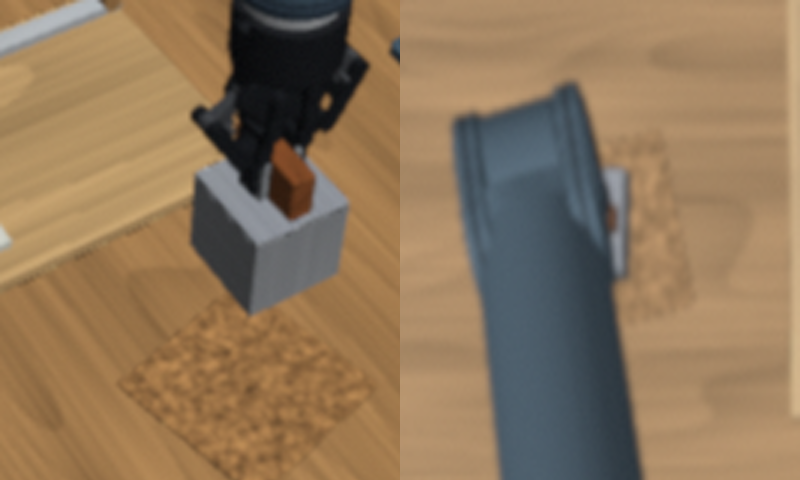

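Lid and mat line up: rim corner seen at scene (384,304), predicted (383,307) (10 pictures viewed). I lower to about 7 mm above the mat.

>>> {"name": "carry_out", "arguments": {
  "steps": [
    {"claw": 0, "roll": 0, "slide": [0, 3, 0]},
    {"claw": 0, "roll": 0, "slide": [0, 4, 0]},
    {"claw": 0, "roll": 0, "slide": [0, 3.5, 0]},
    {"claw": 0, "roll": 0, "slide": [0, 2.2, 0]},
    {"claw": 0, "roll": 0, "slide": [0, 1.2, 0]},
    {"claw": 0, "roll": 0, "slide": [0, 0, 0]},
    {"claw": 0, "roll": 0, "slide": [0, 0, 0]}
  ]
}}

```text
t: 15.15
tool_pos: [457.3, 142.1, 100.0]
tcp_rot: [-0.5, 0.499, -0.5, 0.5]
force: [1.2, -0.1, -1.9]
width: 19.1
```

>>> {"name": "carry_out", "arguments": {
  "steps": [
    {"claw": 0, "roll": 0, "slide": [0, 0.3, 0]},
    {"claw": 0, "roll": 0, "slide": [0, 0, 0]},
    {"claw": 0, "roll": 0, "slide": [0, 0.2, 0]},
    {"claw": 0, "roll": 0, "slide": [0, 0, 0]}
  ]
}}

```text
t: 15.55
tool_pos: [456.4, 142.4, 94.5]
tcp_rot: [0.5, -0.5, 0.5, -0.5]
force: [0.2, 0.4, -2.9]
width: 19.0
```

>>> {"name": "carry_out", "arguments": {
  "steps": [
    {"claw": 0, "roll": 0, "slide": [0, 0.1, 0]},
    {"claw": 0, "roll": 0, "slide": [0, 0.1, 0]},
    {"claw": 0, "roll": 0, "slide": [0, 0, 0]}
  ]
}}

```text
t: 15.85
tool_pos: [456.2, 142.2, 92.2]
tcp_rot: [0.5, -0.5, 0.5, -0.5]
force: [-0.7, -0.6, -3.8]
width: 18.8
```

>>> {"name": "carry_out", "arguments": {
  "steps": [
    {"claw": 0, "roll": 0, "slide": [0, 0.1, 0]},
    {"claw": 0, "roll": 0, "slide": [0, 0, 0]}
  ]
}}

```text
t: 16.05
tool_pos: [456.3, 142.2, 91.2]
tcp_rot: [0.5, -0.5, 0.5, -0.5]
force: [-0.2, 0.5, -2.3]
width: 18.9
```

>>> {"name": "carry_out", "arguments": {
  "steps": [
    {"claw": 0, "roll": 0, "slide": [0, 0.1, 0]},
    {"claw": 0, "roll": 0, "slide": [0, 0, 0]}
  ]
}}

```text
t: 16.25
tool_pos: [456.3, 142.2, 90.2]
tcp_rot: [0.5, -0.5, 0.5, -0.5]
force: [0.3, -0.4, -2.7]
width: 18.9
```

>>> {"name": "carry_out", "arguments": {
  "steps": [
    {"claw": 0, "roll": 0, "slide": [0, 0.1, 0]},
    {"claw": 0, "roll": 0, "slide": [0, 0, 0]}
  ]
}}

```text
t: 16.45
tool_pos: [456.3, 142.3, 89.2]
tcp_rot: [0.5, -0.5, 0.5, -0.5]
force: [0.4, -0.9, -2.6]
width: 18.8
```

>>> {"name": "carry_out", "arguments": {
  "steps": [
    {"claw": 0, "roll": 0, "slide": [0, 0.15, 0]},
    {"claw": 0, "roll": 0, "slide": [0, 0, 0]}
  ]
}}

```text
t: 16.65
tool_pos: [456.3, 142.2, 87.6]
tcp_rot: [0.5, -0.5, 0.5, -0.5]
force: [0.5, 0.7, -3.0]
width: 19.0
```

>>> {"name": "carry_out", "arguments": {
  "steps": [
    {"claw": 0, "roll": 0, "slide": [0, 0.15, 0]},
    {"claw": 0, "roll": 0, "slide": [0, 0, 0]}
  ]
}}

```text
t: 16.85
tool_pos: [456.3, 142.2, 86.1]
tcp_rot: [0.5, -0.5, 0.5, -0.5]
force: [0.4, 0.5, -2.9]
width: 19.1
```

>>> {"name": "carry_out", "arguments": {
  "steps": [
    {"claw": 0, "roll": 0, "slide": [0, 0.1, 0]},
    {"claw": 0, "roll": 0, "slide": [0, 0, 0]}
  ]
}}

```text
t: 17.05
tool_pos: [456.3, 142.2, 85.2]
tcp_rot: [0.5, -0.5, 0.5, -0.5]
force: [-0.0, 0.0, -3.1]
width: 19.3
```

>>> {"name": "carry_out", "arguments": {
  "steps": [
    {"claw": 0, "roll": 0, "slide": [0, 0.1, 0]},
    {"claw": 0, "roll": 0, "slide": [0, 0, 0]}
  ]
}}

```text
t: 17.25
tool_pos: [456.5, 142.2, 84.5]
tcp_rot: [0.5, -0.5, 0.5, -0.5]
force: [-1.9, 0.2, 1.0]
width: 19.3
```

Contact: the vertical force went from -3 to +1 N. I release, rise and check.

>>> {"name": "carry_out", "arguments": {
  "steps": [
    {"claw": 0.7, "roll": 0, "slide": [0, 0, 0]},
    {"claw": 0.7, "roll": 0, "slide": [0, 0, 0]},
    {"claw": 0.7, "roll": 0, "slide": [0, 0, 0]},
    {"claw": 0.7, "roll": 0, "slide": [0, 0, 0]},
    {"claw": 0.7, "roll": 0, "slide": [0, -1, 0]},
    {"claw": 0.7, "roll": 0, "slide": [0, -3, 0]},
    {"claw": 0.7, "roll": 0, "slide": [0, -4, 0]},
    {"claw": 0.7, "roll": 0, "slide": [0, -4, 0]},
    {"claw": 0.7, "roll": 0, "slide": [0, -4, 0]},
    {"claw": 0.7, "roll": 0, "slide": [-4, 0, -2]}
  ]
}}

```text
t: 18.25
tool_pos: [441.9, 179.0, 250.3]
tcp_rot: [-0.501, 0.494, -0.501, 0.504]
force: [0.5, 2.0, -0.9]
width: 59.6
```

>>> {"name": "carry_out", "arguments": {
  "steps": [
    {"claw": 0.7, "roll": 0, "slide": [-4, 0, 0]},
    {"claw": 0.7, "roll": 0, "slide": [-4, 0, 0]},
    {"claw": 0.7, "roll": 0, "slide": [-4, 0, 0]},
    {"claw": 0.7, "roll": 0, "slide": [0, 0, 0]},
    {"claw": 0.7, "roll": 0, "slide": [0, 0, 0]}
  ]
}}

```text
t: 18.75
tool_pos: [436.2, 302.5, 244.6]
tcp_rot: [-0.5, 0.5, -0.499, 0.5]
force: [-0.3, -0.8, 0.4]
width: 59.4
```

```bash
python3 - <<'E'
from h import *
o,p,M=show()
s=vision.camera("scene"); t=vision.camera("top")
for n,z in (("lid_mid",64),("tin",18),("fork_tip",33),("mat_top",4)):
    for q,pp in (("s",s),("t",t)):
        for a in models.tip_of(pp,n)[:3]: print(n,q,round(a["p"],2),np.round(a["location"],1),np.round(atz(pp,a["location"],z),0))
a=s["pixels"][180:380,190:450,::-1]; b=t["pixels"][170:320,220:420,::-1]
cv2.imwrite("pics/f.png",np.hstack([cv2.resize(a,(400,308),interpolation=2),cv2.resize(b,(400,308),interpolation=2)]))
E
```

```text
t 18.75 p [436.2 302.5 244.6] w 59.4 F [-0.3 -0.8  0.4] q [-1.06  0.34  0.46  1.86 -0.18  0.98 -0.52]
jaw axis yaw 0.07 x-axis yaw -89.93 y [ 0.    -0.001 -1.   ]
lid_mid s 0.78 [269.  161.9] [ 426. -517.   64.]
lid_mid s 0.59 [385.2 314.7] [458. 153.  64.]
lid_mid s 0.58 [333.1 166.2] [ 266. -393.   64.]
lid_mid t 0.85 [262.9 268.9] [454. 133.  64.]
lid_mid t 0.83 [430.1 327.7] [ 265. -397.   64.]
lid_mid t 0.58 [465.7 280.9] [ 413. -516.   64.]
tin s 0.72 [261.  275.4] [ 639. -144.   18.]
tin t 0.92 [348.6 209.1] [ 655. -147.   18.]
fork_tip s 0.74 [228.6 262.7] [ 698. -216.   33.]
fork_tip t 0.93 [368.  194.2] [ 702. -211.   33.]
mat_top s 0.9 [383.5 325.1] [450. 142.   4.]
mat_top t 0.78 [260.8 268.8] [458. 145.   4.]
```

View pics/f.png

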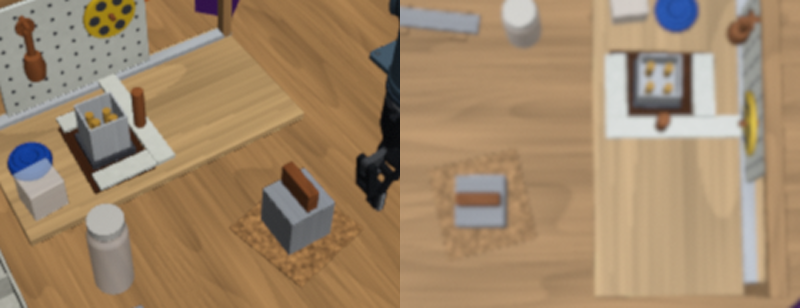

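The lid stands upright and centred on the mat. The tin is open under the fork, the other toys are in place and the arm is clear. Handing in.

```bash
python3 -c "
from cell import workorder
print(workorder.hand_in())"
```

```text
the job is handed in; nothing more can be done
None
```

I finished the job and handed it in at about 19 s; hand-in gives no verdict.

**What I did:** I gripped the post and slid the panel about 148 mm until the fork straddled the tin. Then I gripped the lid's oak bar, drew the lid straight up about 118 mm, lowered it onto the mat until the force showed contact, released it and backed away.

**What the last checks showed:**
- **Lid:** it stands upright, about 2 to 11 mm from the mat's centre (the cameras disagree by up to 20 mm).
- **Fork and tin:** the open tin stands level. The slot centre, worked out from the fork tip, is at x ≈ 645–652 mm. The tin is at about 648 mm.
- **Other toys and arm:** the toys I could see near the work look unmoved. The bowl, drum and canister were outside the final crop. The arm is clear, with no contact force.

**What disagreed:**
- **Tin position:** the scene-camera network put the tin about 10 mm nearer the robot than the other measurements. It gave the same reading before and after, so I read it as network bias rather than movement.
- **Mat contact:** the lid touched the mat about 7 mm lower than I had reckoned. I had assumed the wrong height offset for the grip, and I lowered it in small steps until contact.
- **Refused moves:** my first two move calls were refused because rows lacked a roll value. They had no effect.

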